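Scrub out the beaker and hold the brush over it

ROBOT

A 6-joint arm with a two-finger parallel gripper is mounted at the origin on the work surface. World frame = base frame: x ahead of the robot, y to its left, z up, the work surface at z = 0. Lengths are in mm, angles in rad, forces in N, time in s.
With the tool pointing down it reaches from about 400 to 925 mm from the base axis. Payload 12.5 kg.
Tool frame: the origin (TCP) lies on the mounting face of the last link; the fingertips stand 190 mm ahead of it and the grasp point (between the pads) lies 171 mm ahead of it; z points along the fingers, y is the line along which they close (so a half turn about z gives the same grasp; the last joint's range is limited). The gripper opens to 95 mm and grips with 3 to 60 N. Pads are 20 mm wide; open, the fingers measure 119 mm over their backs; the gripper's body (75 mm by 180 mm) begins 59 mm behind the grasp point.
Start: joints at [-1.255, 0.491, 1.559, -0, 1.092, -0.106], TCP at [255.896, -570.212, 404.761] pointing down, gripper open.
Joint ranges: [-3.1, 3.1], [-0.84, 2.19], [0.05, 2.79], [-1.13, 4.28], [0.06, 2.93], [-2.69, 2.69]. Speed limits (rad/s): [2.22, 2.22, 2.79, 3.14, 3.14, 3.14].

INTERFACE

Orientations are given as [roll, pitch, yaw] about the fixed x, y, z axes, in that order (R = Rz(yaw) Ry(pitch) Rx(roll)).
In Python, from cell import * gives the robot as it stands.
- The arm moves only by the tool arm_command, never from a script. Its argument "rows" is a list that holds one entry, the list of rows, each a list of 7 numbers: the shift along the tool's x, y, z normalised to -1 to 1, where 1 is 0.15 m, then the turn, a rotation vector about the tool's x, y, z normalised to -1 to 1, where 1 is 360 degrees, then the opening, from -1 (shut) to 1 (fully open). A call has 1 to 10 rows; each row is the pose to reach, as a shift and turn from the pose commanded when the call began, along the tool's axes at that moment, turning the shorter way round; what a row does not reach only later rows make up. A row lasts 1/12 s, in which the tool goes at most 41.7 mm and 7.16 degrees, less where a joint would pass 70% of its speed; a pose out of reach is approached as far as the arm can. A call with a number of a shift or a turn outside -1 to 1 is refused whole. A call with a gripper value outside its range is refused whole. The fingers move at their own pace and stop on an object; the grip force is fixed at half the most. Time passes only in rows, so rows that repeat a pose let the fingers close. It gives the time, the measured TCP pose, the force, the opening and the grip force at its end, in the units of the state.
- state(): the state, without advancing time (a new reading comes with each control period).
- read_camera(name): name is "scene" or "top" or "wrist"; returns (picture, depth): 480x640x3 uint8, red, green, blue; 480x640 float32, mm along the optical axis (not along the pixel's ray), 0 where there is no reading.
- get_calibration(name): a dict with "camera_matrix" (3x3 intrinsics, pixels), "position" and "orientation" of the camera in the world; the wrist camera has in their place "hand_eye" (4x4, takes a point from camera to tool coordinates, whose origin is the TCP and whose axes are the flange's). Camera axes: x right, y up, looking along -z (the intrinsics and any distortion apply to the point x, -y, -z); pixel columns grow to the right and rows downward; lengths in mm; the calibration is good to about 2 mm. A picture is of the moment at which its call begins: read the wrist's pose just before it. get_calibration takes no time and is no camera call.
- job_done(): hands the job in; it is judged then, once.
The state is a dict: "t": time; "joints": joint angles; "qvel": joint speeds; "tau": joint torques, N m; "eef_pos": TCP position; "tcp_rot": TCP orientation; "ft_force": force on the tool from outside, world axes, zero at the start; "moment": the same for the moment, N m; "opening": opening from 0.0 (shut) to 1.0 (fully open); "grip_force": force on a finger pad.
Only numpy, scipy, OpenCV 4.12 (cv2) and the standard library are available. Lean on these libraries where they do the work, as an engineer would, in place of code of your own. Each camera call takes 0.05 s, during which the arm holds its last target. There are 200 camera calls.

TASK

Take the long brush out of its wooden box and scrub out the empty white beaker with it: push the brush down until its round guard almost meets the beaker's rim, draw it up to the mouth, and keep on until it has been down three times. Then lift the brush straight out and finish holding it in the air, upright and steady, centred over the beaker with the bristle end about 5 cm above the rim so that crumbs drop back in; do not let go of it. Leave the beaker standing in its place and do not disturb the bottle, the bowl or the tape roll.

Things in the scene. Friction and masses are not known exactly. Their poses are not given: they have to be found in the camera images.
- brush: Loose 169 mm brush, 0.13 kg. Origin: centre of its bristle end; z up the handle. White bristle head 0-45 mm (52 mm across, soft; stiff core 40 mm), steel stem to 85, flat round black guard 88 mm across at 85-89, round wooden handle 22 mm across at 89-169 mm. It starts upright in the wooden box, guard on the box's rim, bristle end 15 mm above the table.
- brush_grip (a point): Point on the brush's axis in the middle of its handle, 135 mm above the bristle end; a good place to grip from above.
- stand: Open-topped square wooden box, fixed to the table, 80 x 80 mm outside, 64 x 64 mm inside, 100 mm high; origin at the centre of its underside. The brush hangs in it at the start.
- jar: Empty straight white ceramic beaker, loose, 0.45 kg, 72 mm outside and 64 mm inside diameter, 100 mm high, inner floor 6 mm up; origin at the centre of its underside, z up. It is the tall narrow white vessel. When the brush's guard lies on its rim the bristle end is 15 mm above the table.
- jar_rim (a point): Centre of the beaker's mouth, 100 mm above the table.
- paint_bottle: Bystander: round paint bottle, 64 mm across, 150 mm high; origin at the centre of its underside.
- bowl: Bystander: low white bowl, 110 mm across, 45 mm high; origin at the centre of its underside.
- tape: Bystander: roll of brown tape lying flat, 100 mm across, 25 mm high; origin at the centre of its underside.
Things that resemble listed ones, but are neither listed nor needed, are in the scene too. What is shaped like the brush but orange or yellow is not meant.

How it is judged (in metres and radians):
On the way, in this order (a step that is already met when the one before it is completed fails the run):
1. the held brush is down in the beaker (contact force between brush and the fingers above 0.5 N and horizontal distance between brush and jar below 0.032 m and z of brush in the frame of jar below 0.03 m), for 0.05 s.
2. it is drawn up (contact force between brush and the fingers above 0.5 N and horizontal distance between brush and jar below 0.032 m and z of brush in the frame of jar above 0.045 m), for 0.05 s.
3. down a second time (all of step 1), for 0.05 s.
4. drawn up again (all of step 2), for 0.05 s.
5. down a third time (all of step 3), for 0.05 s.
At the end, for the whole second after the job is handed in: The fingers hold the brush in the air, within 0.14 rad (8 degrees) of upright and at rest (under 30 mm/s and 0.25 rad/s), bristle end 20 to 100 mm above the beaker's rim and within 32 mm of its axis, touching neither beaker nor box; the beaker stands upright and still within 40 mm of where it was (contact force between brush and the fingers above 0.5 N and z of brush in the frame of jar_rim between 0.02 and 0.1 m and horizontal distance between brush and jar below 0.032 m and angle between brush's own z axis and vertical below 0.14 rad and linear speed of brush below 0.03 m/s and angular speed of brush below 0.25 rad/s and contact force between brush and jar below 0.05 N and contact force between brush and stand below 0.05 N and angle between jar's own z axis and vertical below 0.08 rad and linear speed of jar below 0.02 m/s and distance of jar from where it was at the start of the episode below 0.04 m); the arm keeps its last pose, push and grip.
It fails at once if the beaker is tipped over (angle between jar's own z axis and vertical above 0.5 rad).
It fails at once if a bystander (bottle, bowl or tape roll) is moved by more than 30 mm (distance of any of paint_bottle, bowl, tape from where it was at the start of the episode above 0.03 m).
It also fails if it takes over 58 s, if anything falls off the work surface, if the arm or the gripper's body presses on something with over 40 N, if the wrist force passes 120 N, or if a joint passes its speed limit or range.

## Working session

There is one attempt and no reset: what is moved stays moved. The work goes in short steps, Python scripts to look and compute and a tool call to move; the robot and the scene stay as the last step left them, time stands still between calls to the robot, and variables do not carry over. Pictures are saved under pics/ and viewed, at most 10 in all, crops included, and the job is handed in when it is done.

Besides the shell and the picture viewer there is one more tool, called after "Emit:" in YAML: its name, and indented under it one key for each argument. arm_command: Moves the arm, as the interface text tells. Its arguments: {"type":"object","properties":{"rows":{"type":"array","items":{"type":"array","items":{"type":"array","items":{"type":"number","minimum":-1,"maximum":1}}}}},"required":["rows"]}

```bash
mkdir -p pics; cat > h.py <<'E'
from cell import *
import numpy as np, cv2
from scipy.spatial.transform import Rotation as R
def Rm(o):
    o=np.array(o,float); return o if o.shape==(3,3) else R.from_euler('xyz',o).as_matrix()
def snap(n,tag):
    p,d=read_camera(n); cv2.imwrite(f'pics/{tag}.png',p[:,:,::-1]); np.savez(f'pics/{tag}.npz',p=p,d=d); return p,d
def cloud(n,d):
    c=get_calibration(n); K=np.array(c['camera_matrix']); v,u=np.mgrid[:480,:640]
    P=np.stack([(u-K[0,2])/K[0,0]*d,-(v-K[1,2])/K[1,1]*d,-d],-1)
    return P@Rm(c['orientation']).T+np.array(c['position'])
E
python3 - <<'E'
from h import *
for n in('scene','top'):
    snap(n,n+'0'); print(get_calibration(n))
print(get_calibration('wrist')); print(state())
a=cv2.imread('pics/scene0.png');b=cv2.imread('pics/top0.png')
E
```

```text
{'camera_matrix': array([[562.4372337 ,   0.        , 323.98904205],
       [  0.        , 562.4372337 , 248.02799397],
       [  0.        ,   0.        ,   1.        ]]), 'position': array([1017.13915372, -710.3300232 , 1233.3806902 ]), 'orientation': array([0.64411052, 0.00450013, 0.55843052])}
{'camera_matrix': array([[597.96829933,   0.        , 321.30866674],
       [  0.        , 597.96829933, 239.84658336],
       [  0.        ,   0.        ,   1.        ]]), 'position': array([3.52320485e+02, 6.37621345e-01, 1.35522246e+03]), 'orientation': array([ 0.1927033 ,  0.01021824, -1.58651226])}
{'camera_matrix': array([[336.19245206,   0.        , 311.91662955],
       [  0.        , 336.19245206, 244.54263236],
       [  0.        ,   0.        ,   1.        ]]), 'hand_eye': array([[ 8.34760466e-04,  9.71921964e-01,  2.35301933e-01,
         6.48047221e+01],
       [ 9.99999031e-01, -5.49145560e-04, -1.27934787e-03,
        -2.16041171e-02],
       [-1.11421128e-03,  2.35302773e-01, -9.71921480e-01,
         1.94125413e+01],
       [ 0.00000000e+00,  0.00000000e+00,  0.00000000e+00,
         1.00000000e+00]])}
{'t': 0.1, 'joints': array([-1.25463208e+00,  4.91467598e-01,  1.55937672e+00, -5.41723868e-06,
        1.09171930e+00, -1.05620404e-01]), 'qvel': array([ 0.000335  ,  0.00055643, -0.00042925,  0.0006982 ,  0.0001009 ,
        0.00019731]), 'tau': array([ 1.32932695e-03, -6.13623333e+01, -2.58605236e+01,  6.93635107e-02,
        4.69677988e-02, -3.72705335e-05]), 'eef_pos': array([ 255.86732791, -570.19113462,  404.24384512]), 'tcp_rot': array([-3.14062660e+00, -9.75846257e-05,  4.21787103e-01]), 'ft_force': array([-0.5762911 ,  0.47167185, -1.06895923]), 'moment': array([0.02451531, 0.04563221, 0.04692507]), 'grip_force': 0.0, 'opening': 1.000554484471919}
```

View pics/top0.png

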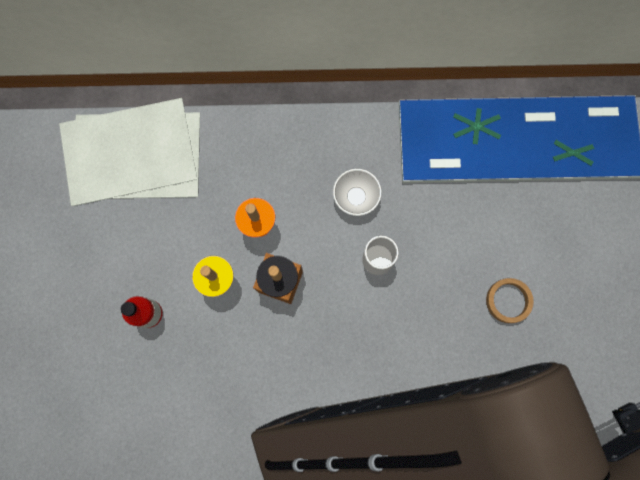

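View pics/scene0.png

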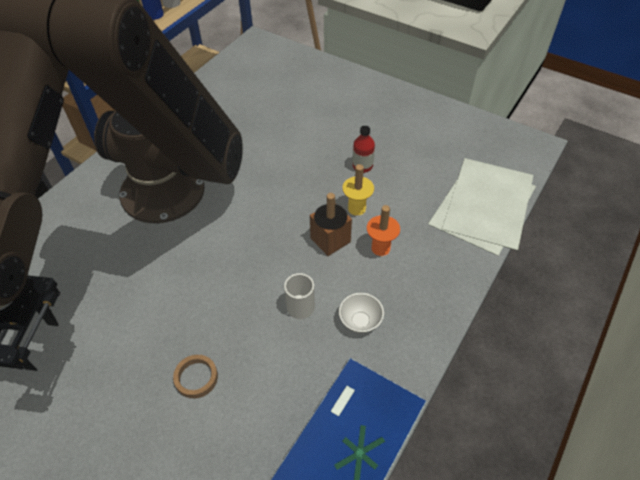

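The top image shows brush candidates at (277,275) with a black guard in a wooden box, (255,217) orange and (213,276) yellow. I choose the black one. White vessels are at (381,255), which is tall and narrow (the beaker), and at (357,193), the low bowl. Bottle is at (140,312) and tape at (510,300).

```bash
cat > m.py <<'E'
from h import *
def circ(P):
    A=np.c_[2*P[:,:2],np.ones(len(P))]; s=np.linalg.lstsq(A,(P[:,:2]**2).sum(1),rcond=None)[0]
    return s[:2],np.sqrt(s[2]+s[0]**2+s[1]**2)
def load(n):
    z=np.load(f'pics/{n}0.npz'); return z['p'],z['d'],cloud(n,z['d'])
if __name__=='__main__':
  T=None
  for n in('top','scene'):
    p,d,P=load(n); F=P[(d>0)]; C=p[d>0].astype(int)
    if T is None:
        T={'brush':np.array(P[275,277][:2]),'jar':P[240,381][:2],'bowl':P[193,357][:2],'or':P[217,255][:2],'ye':P[276,213][:2],'bot':P[312,140][:2],'tape':P[300,490][:2]}
    for k,c in T.items():
        m=(np.hypot(*(F[:,:2]-c).T)<75)&(F[:,2]>12); Q=F[m]
        print(n,k,c.round(),np.percentile(Q[:,2],[50,98]).round(),'bbox',Q.min(0).round(),Q.max(0).round())
        if k=='jar':
            q=Q[(Q[:,2]>94)&(Q[:,2]<106)&(np.hypot(*(Q[:,:2]-c).T)<60)]; print('  rim',circ(q),len(q))
        if k=='brush':
            for lo,hi in((97,110),(125,165),(175,195)):
                q=Q[(Q[:,2]>lo)&(Q[:,2]<hi)&(np.hypot(*(Q[:,:2]-c).T)<50)]
                print('  ',lo,q.mean(0).round(1),len(q),np.ptp(q,0).round())
p=cv2.imread('pics/top0.png')[160:340,100:420]; s=cv2.imread('pics/scene0.png')[140:340,270:420]
a=cv2.resize(p,None,fx=2,fy=2);b=cv2.resize(s,None,fx=1.0*360/200*1,fy=360/200)
cv2.imwrite('pics/crop.png',np.hstack([a[:,:520],b])[:, :800])
E
python3 m.py
```

```text
top brush [513.  99.] [103. 183.] bbox [471.  54.  12.] [573. 156. 192.]
   97 [518.3 102.2 103.3] 1200 [91. 89. 13.]
   125 [514.9 100.5 144.3] 32 [15. 18. 39.]
   175 [521.3 104.7 183.1] 91 [22. 20. 15.]
top jar [ 602. -121.] [ 73. 103.] bbox [ 534. -153.   12.] [673. -82. 108.]
  rim (array([ 569.91144613, -117.54359605]), np.float64(33.57929031650853)) 144
top bowl [727. -75.] [28. 48.] bbox [ 665. -125.   12.] [773. -18.  51.]
top or [644. 149.] [ 89. 169.] bbox [573. 110.  79.] [697. 198. 174.]
top ye [520. 236.] [ 89. 169.] bbox [484. 200.  80.] [569. 286. 173.]
top bot [449. 388.] [101. 152.] bbox [422. 369.  12.] [485. 434. 156.]
top tape [ 470. -361.] [24. 31.] bbox [ 420. -429.   12.] [ 519. -357.   32.]
scene brush [513.  99.] [ 98. 181.] bbox [468.  49.  12.] [574. 150. 189.]
   97 [522.   95.5 103.2] 602 [92. 92. 13.]
   125 [524.7  97.  146.2] 88 [21. 21. 38.]
   175 [522.2 101.  182. ] 59 [22. 21. 13.]
scene jar [ 602. -121.] [ 64. 101.] bbox [ 533. -157.   12.] [674. -81. 105.]
  rim (array([ 570.1648146 , -120.42439257]), np.float64(33.66536547655556)) 128
scene bowl [727. -75.] [28. 47.] bbox [ 664. -130.   12.] [772. -19.  51.]
scene or [644. 149.] [ 88. 169.] bbox [573. 107.  12.] [697. 198. 172.]
scene ye [520. 236.] [ 88. 168.] bbox [482. 195.  12.] [569. 292. 173.]
scene bot [449. 388.] [ 89. 152.] bbox [423. 363.  13.] [487. 421. 154.]
scene tape [ 470. -361.] [23. 30.] bbox [ 420. -428.   12.] [ 520. -359.   31.]
```

View pics/crop.png

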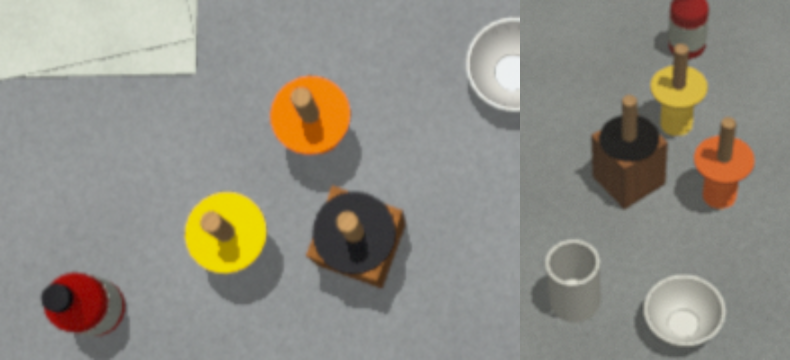

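The crop confirms it: the black-guard brush in the wooden box sits at crop (350,230), and the beaker at crop (573,280). Brush axis is about (521.5,102.5) and beaker about (570,-119). I'll go above the brush, keeping the yaw.

Emit:
arm_command:
  rows:
    - [[0.86, -0.84, 0, 0, 0, 0, 1], [0.86, -0.84, 0, 0, 0, 0, 1], [0.86, -0.84, 0, 0, 0, 0, 1], [0.86, -0.84, 0, 0, 0, 0, 1], [0.86, -0.84, 0, 0, 0, 0, 1], [0.86, -0.84, 0, 0, 0, 0, 1]]

```text
t: 0.6
eef_pos: [322.9, -399.9, 405.0]
tcp_rot: [-3.141, -0.0, 0.425]
ft_force: [0.1, -0.4, 0.2]
opening: 1.001
grip_force: 0.0
```

Emit:
arm_command:
  rows:
    - [[0.86, -0.84, 0, 0, 0, 0, 1], [0.86, -0.84, 0, 0, 0, 0, 1], [0.86, -0.84, 0, 0, 0, 0, 1], [0.86, -0.84, 0, 0, 0, 0, 1], [0.86, -0.84, 0, 0, 0, 0, 1], [0.86, -0.84, 0, 0, 0, 0, 1]]

```text
t: 1.1
eef_pos: [389.0, -233.4, 404.8]
tcp_rot: [3.141, -0.0, 0.424]
ft_force: [-0.2, -0.6, -0.0]
opening: 1.0
grip_force: 0.0
```

Emit:
arm_command:
  rows:
    - [[0.86, -0.84, 0, 0, 0, 0, 1], [0.86, -0.84, 0, 0, 0, 0, 1], [0.86, -0.84, 0, 0, 0, 0, 1], [0.86, -0.84, 0, 0, 0, 0, 1], [0.86, -0.84, 0, 0, 0, 0, 1], [0.86, -0.84, 0, 0, 0, 0, 1]]

```text
t: 1.6
eef_pos: [455.6, -66.1, 404.6]
tcp_rot: [3.141, -0.0, 0.424]
ft_force: [-0.8, -0.8, -0.3]
opening: 1.005
grip_force: 0.0
```

Emit:
arm_command:
  rows:
    - [[0.56, -0.54, -0.2, 0, 0, 0, 1], [0.56, -0.54, -0.2, 0, 0, 0, 1], [0.56, -0.54, -0.2, 0, 0, 0, 1], [0.56, -0.54, -0.2, 0, 0, 0, 1], [0.56, -0.54, -0.2, 0, 0, 0, 1], [0.56, -0.54, -0.2, 0, 0, 0, 1]]

```text
t: 2.1
eef_pos: [498.0, 39.8, 434.3]
tcp_rot: [3.141, 0.001, 0.421]
ft_force: [-0.7, -0.2, -0.0]
opening: 1.001
grip_force: 0.0
```

```bash
cat > w.py <<'E'
from h import *
from m import circ
import sys
tag=sys.argv[1]
s=state(); p,d=snap('wrist',tag)
c=get_calibration('wrist');K=c['camera_matrix'];v,u=np.mgrid[:480,:640]
P=np.stack([(u-K[0,2])/K[0,0]*d,-(v-K[1,2])/K[1,1]*d,-d,np.ones_like(d)],-1)@np.array(c['hand_eye']).T
W=P[...,:3]@R.from_euler('xyz',s['tcp_rot']).as_matrix().T+s['eef_pos']
np.savez('pics/'+tag+'w.npz',p=p,W=W,d=d)
F=W[d>0]
b=F[np.hypot(F[:,0]-521,F[:,1]-102)<55]
for lo,hi in((98,110),(120,170),(176,195)):
    q=b[(b[:,2]>lo)&(b[:,2]<hi)]
    if len(q)>3: print(lo,q.mean(0).round(1),(q.min(0)+q.max(0))/2,np.ptp(q,0).round(),len(q))
j=F[np.hypot(F[:,0]-570,F[:,1]+119)<60]; j=j[(j[:,2]>94)&(j[:,2]<110)]
print('jar',len(j)); 
if len(j)>10: print(circ(j),j[:,2].mean(),(j.min(0)+j.max(0))/2)
print(s['eef_pos'],s['tcp_rot'],s['joints'])
E
python3 w.py w1
```

```text
98 [523.  104.  104.1] [519.65030834 104.08342934 103.9115299 ] [100. 100.  11.] 6973
120 [525.9  99.  148. ] [521.79865878 101.77567096 145.52685204] [18. 15. 49.] 255
176 [520.6 104.6 183.9] [520.12772097 105.12248299 181.3238277 ] [21. 21. 10.] 813
jar 1361
(array([ 568.00150162, -116.10243299]), np.float64(33.64212418450946)) 99.32626492247682 [ 568.25480117 -117.13080426   98.53455035]
[498.00715736  39.76995811 434.27260361] [3.14148298e+00 7.62561231e-04 4.20964619e-01] [-5.25304035e-02  2.80049212e-01  1.81966464e+00 -5.15634659e-04
  1.04250751e+00  1.09756131e+00]
```

View pics/w1.png

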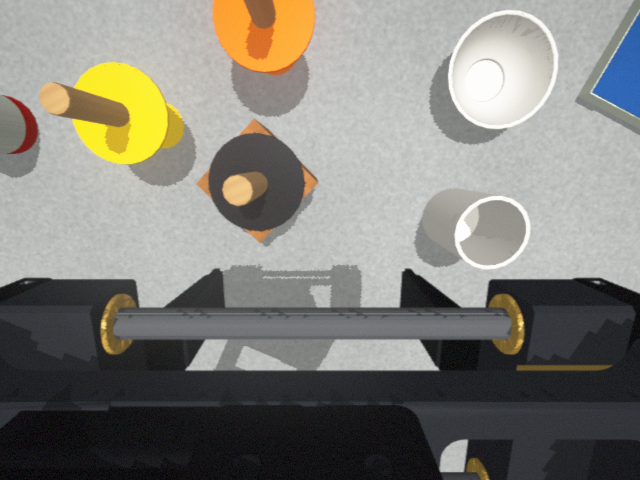

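The wrist picture shows the black guard at (257,183) with the handle top at (238,189). The beaker mouth is at (492,232), and the gripper is open and clear. Brush axis about (521,103.5). Going over and down.

Emit:
arm_command:
  rows:
    - [[0.313, -0.325, 0, 0, 0, 0, 1], [0.313, -0.325, 0, 0, 0, 0, 1], [0.313, -0.325, 0, 0, 0, 0, 1], [0.313, -0.325, 0, 0, 0, 0, 1], [0.313, -0.325, 0.2, 0, 0, 0, 1], [0.313, -0.325, 0.4, 0, 0, 0, 1], [0.313, -0.325, 0.6, 0, 0, 0, 1], [0.313, -0.325, 0.755, 0, 0, 0, 1], [0.313, -0.325, 0.755, 0, 0, 0, 1]]

```text
t: 2.9
eef_pos: [519.7, 103.1, 317.7]
tcp_rot: [-3.14, 0.007, 0.42]
ft_force: [-0.0, 0.1, 0.6]
opening: 1.001
grip_force: 0.0
```

Emit:
arm_command:
  rows:
    - [[0, 0, 0, 0, 0, 0, -1], [0, 0, 0, 0, 0, 0, -1], [0, 0, 0, 0, 0, 0, -1], [0, 0, 0, 0, 0, 0, -1], [0, 0, 0, 0, 0, 0, -1], [0, 0, 0, 0, 0, 0, -1], [0, 0, 0, 0, 0, 0, -1], [0, 0, 0, 0, 0, 0, -1], [0, 0, 0, 0, 0, 0, -1], [0, 0, 0, 0, 0, 0, -1]]

```text
t: 3.73
eef_pos: [520.6, 105.1, 321.4]
tcp_rot: [3.142, 0.0, 0.422]
ft_force: [0.0, -0.1, -1.0]
opening: 0.356
grip_force: 0.0
```

Emit:
arm_command:
  rows:
    - [[0, 0, 0, 0, 0, 0, -1], [0, 0, 0, 0, 0, 0, -1], [0, 0, 0, 0, 0, 0, -1], [0, 0, 0, 0, 0, 0, -1], [0, 0, 0, 0, 0, 0, -1], [0, 0, 0, 0, 0, 0, -1]]

```text
t: 4.23
eef_pos: [520.6, 105.1, 321.4]
tcp_rot: [3.142, 0.0, 0.422]
ft_force: [0.2, 0.3, -1.5]
opening: 0.228
grip_force: 30.0
```

Emit:
arm_command:
  rows:
    - [[0, 0, -0.1, 0, 0, 0, -1], [0, 0, -0.2, 0, 0, 0, -1], [0, 0, -0.3, 0, 0, 0, -1], [0, 0, -0.4, 0, 0, 0, -1], [0, 0, -0.5, 0, 0, 0, -1], [0, 0, -0.6, 0, 0, 0, -1], [0, 0, -0.7, 0, 0, 0, -1], [0, 0, -0.8, 0, 0, 0, -1], [0, 0, -0.9, 0, 0, 0, -1], [0, 0, -0.95, 0, 0, 0, -1]]

```text
t: 5.07
eef_pos: [520.5, 105.1, 465.5]
tcp_rot: [3.141, -0.002, 0.422]
ft_force: [0.8, -0.0, -2.0]
opening: 0.229
grip_force: 30.0
```

```bash
cat > look.py <<'E'
from h import *
import sys
tag=sys.argv[1]
s=state(); e=s['eef_pos']
for n in('scene','top'):
    p,d=snap(n,n+tag); P=cloud(n,d); F=P[d>0]; C=p[d>0].astype(int)
    zb=e[2]-171-135
    # black guard
    m=(np.hypot(F[:,0]-e[0],F[:,1]-e[1])<60)&(F[:,2]<zb+108)&(F[:,2]>zb+75)&(C.max(1)<80)
    q=F[m]; print(n,'guard',q.mean(0).round(1) if len(q) else 0,len(q),((q.min(0)+q.max(0))/2).round(1) if len(q) else 0, np.ptp(q,0).round() if len(q) else 0)
    m=(np.hypot(F[:,0]-e[0],F[:,1]-e[1])<50)&(F[:,2]<zb+42)&(F[:,2]>zb-25)
    q=F[m]; print(n,'head',q.mean(0).round(1) if len(q) else 0,len(q),((q.min(0)+q.max(0))/2).round(1) if len(q) else 0, np.ptp(q,0).round() if len(q) else 0, q[:,2].min().round() if len(q) else 0)
    j=F[np.hypot(F[:,0]-570,F[:,1]+119)<60]; j=j[(j[:,2]>94)&(j[:,2]<108)]
    if len(j)>10:
        from m import circ
        print(n,'jar',circ(j),len(j))
print(e,s['tcp_rot'],'zb',zb)
E
python3 look.py 2; python3 -c "
import cv2;p=cv2.imread('pics/scene2.png')[40:360,180:560];cv2.imwrite('pics/c2.png',cv2.resize(p,None,fx=1.8,fy=1.8))"
```

```text
scene guard [527.3  95.  248. ] 549 [521.6 103.2 252.6] [88. 86. 24.]
scene head [530.4  89.  180.8] 273 [523.2  96.6 177.9] [51. 42. 47.] 154.0
scene jar (array([ 569.59984064, -120.22871864]), np.float64(33.695454863431166)) 178
top guard [516.3  92.3 248.3] 1 [516.3  92.3 248.3] [0. 0. 0.]
top head 0 0 0 0 0
top jar (array([ 569.69269113, -117.50460444]), np.float64(33.73574720947624)) 200
[520.51366044 105.07448189 465.51614762] [ 3.14088778e+00 -1.60776435e-03  4.21819236e-01] zb 159.51614761832525
```

View pics/c2.png

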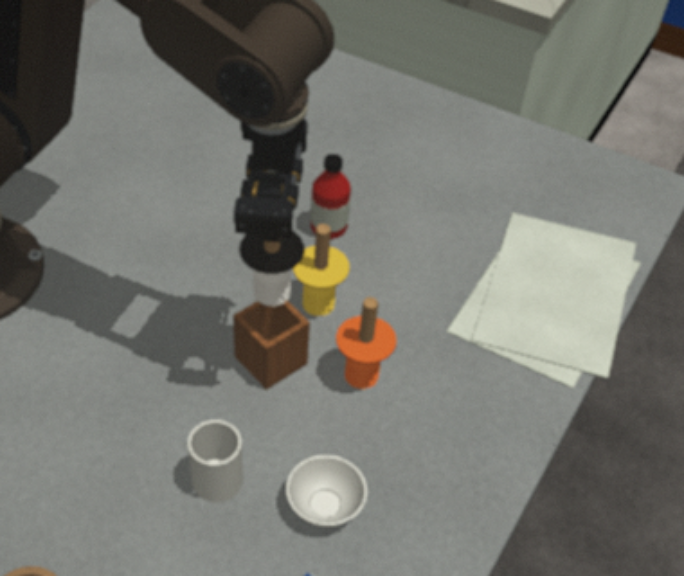

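The crop shows the brush hanging upright under the gripper, clear of the box (head at (270,285)). The beaker is at (216,460), undisturbed. Offset to the beaker is (48,-222) mm.

Emit:
arm_command:
  rows:
    - [[-0.026, 0.123, 0, 0, 0, 0, -1], [-0.052, 0.247, 0, 0, 0, 0, -1], [-0.078, 0.37, 0, 0, 0, 0, -1], [-0.104, 0.493, 0, 0, 0, 0, -1], [-0.13, 0.617, 0, 0, 0, 0, -1], [-0.157, 0.74, 0, 0, 0, 0, -1]]

```text
t: 5.67
eef_pos: [544.6, -6.8, 462.7]
tcp_rot: [-3.141, 0.002, 0.422]
ft_force: [-0.0, 0.9, -1.6]
opening: 0.227
grip_force: 30.0
```

Emit:
arm_command:
  rows:
    - [[-0.026, 0.123, 0, 0, 0, 0, -1], [-0.052, 0.247, 0, 0, 0, 0, -1], [-0.078, 0.37, 0, 0, 0, 0, -1], [-0.104, 0.493, 0, 0, 0, 0, -1], [-0.13, 0.617, 0, 0, 0, 0, -1], [-0.145, 0.69, 0, 0, 0, 0, -1], [-0.157, 0.74, 0, 0, 0, 0, -1], [-0.157, 0.74, 0, 0, 0, 0, -1], [-0.157, 0.74, 0, 0, 0, 0, -1]]

```text
t: 6.42
eef_pos: [568.4, -116.5, 463.5]
tcp_rot: [-3.141, 0.001, 0.421]
ft_force: [0.4, 1.3, -1.8]
opening: 0.226
grip_force: 30.0
```

```bash
python3 look.py 3; python3 -c "
import cv2;p=cv2.imread('pics/scene3.png')[160:400,180:480];cv2.imwrite('pics/c3.png',cv2.resize(p,None,fx=2,fy=2))"
```

```text
scene guard [ 581.4 -125.4  245.4] 597 [ 573.4 -118.9  246.7] [79. 88. 13.]
scene head [ 579.9 -132.7  177.5] 262 [ 571.2 -124.3  175.1] [48. 42. 49.] 151.0
scene jar (array([ 569.68347941, -120.47521981]), np.float64(33.76807789776106)) 132
top guard 0 0 0 0
top head 0 0 0 0 0
[ 568.4278941  -116.49268589  463.51158548] [-3.14097417e+00  5.16585956e-04  4.21447468e-01] zb 157.51158547830045
```

View pics/c3.png

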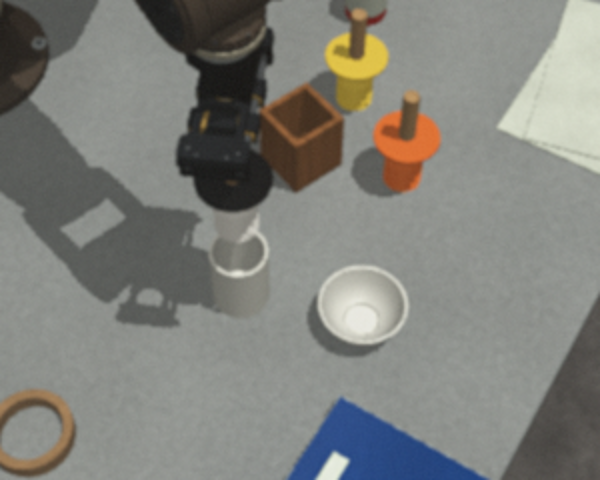

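The crop shows the brush right over the beaker mouth (head at (237,220), mouth at (240,250)). The fit gives about 1.5 mm error. Lowering to a bristle height of about 21 mm.

Emit:
arm_command:
  rows:
    - [[0, 0.01, 0.1, 0, 0, 0, -1], [0, 0.01, 0.2, 0, 0, 0, -1], [0, 0.01, 0.3, 0, 0, 0, -1], [0, 0.01, 0.38, 0, 0, 0, -1], [0, 0.01, 0.45, 0, 0, 0, -1], [0, 0.01, 0.5, 0, 0, 0, -1], [0, 0.01, 0.5, 0, 0, 0, -1]]

```text
t: 7.1
eef_pos: [569.0, -117.6, 387.7]
tcp_rot: [-3.14, 0.002, 0.422]
ft_force: [-0.0, 1.1, -1.9]
opening: 0.225
grip_force: 30.0
```

Emit:
arm_command:
  rows:
    - [[0, 0, 0.06, 0, 0, 0, -1], [0, 0, 0.12, 0, 0, 0, -1], [0, 0, 0.18, 0, 0, 0, -1], [0, 0, 0.24, 0, 0, 0, -1], [0, 0, 0.3, 0, 0, 0, -1], [0, 0, 0.35, 0, 0, 0, -1], [0, 0, 0.39, 0, 0, 0, -1], [0, 0, 0.405, 0, 0, 0, -1], [0, 0, 0.405, 0, 0, 0, -1], [0, 0, 0.405, 0, 0, 0, -1]]

```text
t: 7.93
eef_pos: [569.2, -118.1, 328.3]
tcp_rot: [3.141, -0.0, 0.422]
ft_force: [-0.1, 0.1, -1.4]
opening: 0.225
grip_force: 30.0
```

```bash
python3 look.py 4; python3 -c "
import cv2;p=cv2.imread('pics/scene4.png')[200:360,220:400];cv2.imwrite('pics/c4.png',cv2.resize(p,None,fx=3,fy=3))"
```

```text
scene guard [ 585.8 -126.9  110.3] 439 [ 577.5 -120.4  110.2] [70. 86. 14.]
scene head [ 583.4 -138.3   19.6] 629 [ 569.2 -119.7   30.8] [98. 96. 67.] -3.0
scene jar (array([ 571.63086232, -119.88249455]), np.float64(33.536754450157964)) 84
top guard 0 0 0 0
top head 0 0 0 0 0
[ 569.21344658 -118.14968903  328.3449831 ] [ 3.14138590e+00 -1.22009068e-04  4.21846970e-01] zb 22.344983101048
```

View pics/c4.png

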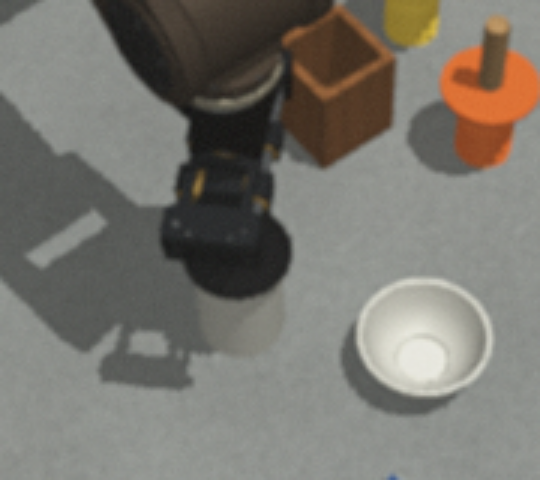

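The crop shows the guard (240,260) sitting just over the beaker's rim, with the beaker upright. Now the strokes: up 53 mm and down, twice.

Emit:
arm_command:
  rows:
    - [[0, 0, -0.08, 0, 0, 0, -1], [0, 0, -0.16, 0, 0, 0, -1], [0, 0, -0.24, 0, 0, 0, -1], [0, 0, -0.31, 0, 0, 0, -1], [0, 0, -0.35, 0, 0, 0, -1], [0, 0, -0.35, 0, 0, 0, -1], [0, 0, -0.35, 0, 0, 0, -1], [0, 0, -0.35, 0, 0, 0, -1]]

```text
t: 8.7
eef_pos: [569.0, -118.1, 380.2]
tcp_rot: [-3.141, 0.001, 0.422]
ft_force: [0.1, -0.8, -1.4]
opening: 0.228
grip_force: 30.0
```

Emit:
arm_command:
  rows:
    - [[0, 0, 0.08, 0, 0, 0, -1], [0, 0, 0.16, 0, 0, 0, -1], [0, 0, 0.24, 0, 0, 0, -1], [0, 0, 0.31, 0, 0, 0, -1], [0, 0, 0.35, 0, 0, 0, -1], [0, 0, 0.35, 0, 0, 0, -1], [0, 0, 0.35, 0, 0, 0, -1], [0, 0, 0.35, 0, 0, 0, -1]]

```text
t: 9.37
eef_pos: [569.3, -118.1, 328.7]
tcp_rot: [3.141, -0.001, 0.422]
ft_force: [-0.4, 0.2, -1.5]
opening: 0.225
grip_force: 30.0
```

Emit:
arm_command:
  rows:
    - [[0, 0, -0.08, 0, 0, 0, -1], [0, 0, -0.16, 0, 0, 0, -1], [0, 0, -0.24, 0, 0, 0, -1], [0, 0, -0.31, 0, 0, 0, -1], [0, 0, -0.35, 0, 0, 0, -1], [0, 0, -0.35, 0, 0, 0, -1], [0, 0, -0.35, 0, 0, 0, -1], [0, 0, -0.35, 0, 0, 0, -1]]

```text
t: 10.03
eef_pos: [569.0, -118.1, 380.2]
tcp_rot: [-3.141, 0.001, 0.422]
ft_force: [-0.3, 0.1, -1.6]
opening: 0.228
grip_force: 30.0
```

Emit:
arm_command:
  rows:
    - [[0, 0, 0.08, 0, 0, 0, -1], [0, 0, 0.16, 0, 0, 0, -1], [0, 0, 0.24, 0, 0, 0, -1], [0, 0, 0.31, 0, 0, 0, -1], [0, 0, 0.35, 0, 0, 0, -1], [0, 0, 0.35, 0, 0, 0, -1], [0, 0, 0.35, 0, 0, 0, -1], [0, 0, 0.35, 0, 0, 0, -1]]

```text
t: 10.7
eef_pos: [569.3, -118.2, 328.7]
tcp_rot: [3.141, -0.0, 0.422]
ft_force: [-0.3, -0.1, -1.3]
opening: 0.231
grip_force: 30.0
```

Now lift straight up 128 mm, to a bristle height of about 150.

Emit:
arm_command:
  rows:
    - [[0, 0, -0.07, 0, 0, 0, -1], [0, 0, -0.14, 0, 0, 0, -1], [0, 0, -0.22, 0, 0, 0, -1], [0, 0, -0.31, 0, 0, 0, -1], [0, 0, -0.4, 0, 0, 0, -1], [0, 0, -0.5, 0, 0, 0, -1], [0, 0, -0.6, 0, 0, 0, -1], [0, 0, -0.7, 0, 0, 0, -1], [0, 0, -0.79, 0, 0, 0, -1], [0, 0, -0.85, 0, 0, 0, -1]]

```text
t: 11.53
eef_pos: [568.8, -118.0, 458.8]
tcp_rot: [3.139, -0.003, 0.422]
ft_force: [-1.4, -0.2, -1.3]
opening: 0.226
grip_force: 30.0
```

Emit:
arm_command:
  rows:
    - [[0, 0, 0, 0, 0, 0, -1], [0, 0, 0, 0, 0, 0, -1], [0, 0, 0, 0, 0, 0, -1], [0, 0, 0, 0, 0, 0, -1], [0, 0, 0, 0, 0, 0, -1], [0, 0, 0, 0, 0, 0, -1], [0, 0, 0, 0, 0, 0, -1], [0, 0, 0, 0, 0, 0, -1]]

```text
t: 12.2
eef_pos: [569.2, -118.1, 455.5]
tcp_rot: [-3.141, 0.0, 0.422]
ft_force: [-0.4, 0.2, -1.2]
opening: 0.232
grip_force: 30.0
```

```bash
python3 look.py 5; python3 -c "
import cv2;p=cv2.imread('pics/scene5.png')[120:420,160:480];cv2.imwrite('pics/c5.png',cv2.resize(p,None,fx=1.9,fy=1.9))"
```

```text
scene guard [ 582.4 -126.9  237.5] 581 [ 574.1 -119.   238.3] [80. 87. 13.]
scene head [ 580.9 -134.6  169.7] 251 [ 573.4 -125.6  168.1] [44. 42. 47.] 145.0
scene jar (array([ 569.66057392, -120.29489786]), np.float64(33.714633922325675)) 122
top guard 0 0 0 0
top head 0 0 0 0 0
[ 569.16171222 -118.12264876  455.4910595 ] [-3.14142097e+00  3.35050916e-04  4.21803633e-01] zb 149.49105949634588
```

View pics/c5.png

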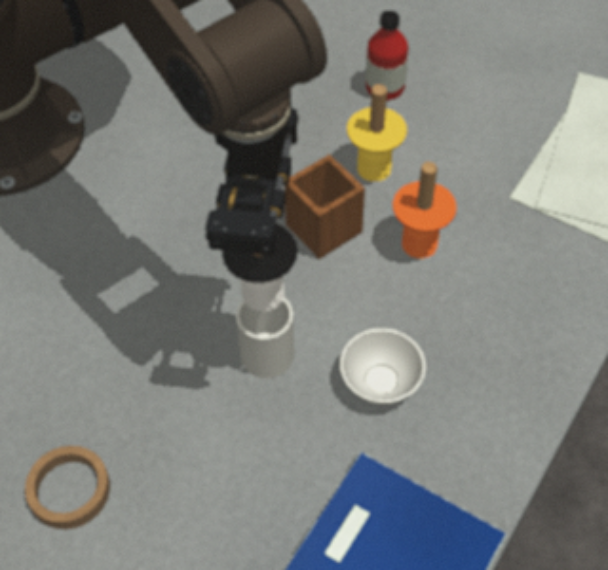

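The picture shows the brush held upright at (262,285), centred about 5 cm above the unmoved beaker at (266,330). Everything else is in place, so I'm handing in.

```bash
python3 -c "
from cell import *
print(job_done())"
```

```text
the job is handed in; nothing more can be done
None
```

I took the brush from its box and scrubbed the beaker with three down strokes. It is now held upright about 5 cm above the unmoved beaker. The job is handed in at about 12 s of the 58 s allowed, but no verdict came back.

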